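# Clear the spray gun, then hold the vase up to it

### The arm

A 6-joint arm with a two-finger parallel gripper is mounted at the origin on the work surface. World frame = base frame: x ahead of the robot, y to its left, z up, the work surface at z = 0. Lengths are in mm, angles in rad, forces in N, time in s.
With the tool pointing down it reaches from about 350 to 975 mm from the base axis. Payload 7.1 kg.
Tool frame: the origin (TCP) lies between the finger pads; the fingertips stand 19 mm ahead of it and the grasp point (between the pads) is the TCP (ctrl.tcp_to_tips is the distance from the TCP to the fingertips, in mm); z points along the fingers, y is the line along which they close (so a half turn about z gives the same grasp; the last joint's range is limited). The gripper opens to 88 mm and grips with 3 to 60 N. Pads are 20 mm wide; open, the fingers measure 115 mm over their backs; the gripper's body (75 mm by 178 mm) begins 61 mm behind the grasp point.
Start: joints at [1.115, 0.423, 1.63, -0, 1.089, -0.019], TCP at [264.369, 566.316, 241.675] pointing down, gripper open.
Joint ranges: [-3, 3], [-0.9, 2.11], [0.09, 2.58], [-1.31, 4.45], [0.11, 2.69], [-2.54, 2.54]. Speed limits (rad/s): [2.39, 2.39, 3.01, 3.14, 3.14, 3.14].

### API

Orientations are given as a rotation vector (axis times angle).
In Python, from workcell import status, optics, ctrl gives the robot as it stands. The module is installed in compiled form; this text tells all that it offers.
- The arm moves only by the shell command python3 -m inch 'ROWS'. ROWS is JSON, a list that holds one entry, the list of rows, each a list of 7 numbers: the shift along the tool's x, y, z in mm, then the turn, a rotation vector about the tool's x, y, z in rad, then the opening in per cent of the stroke, from 0 (shut) to 100 (fully open). A call has 1 to 20 rows; each row is the pose to reach, as a shift and turn from the pose commanded when the call began, along the tool's axes at that moment; what a row does not reach only later rows make up. A row lasts 1/10 s, in which the tool goes at most 50 mm and 8.59 degrees, less where a joint would pass 70% of its speed; a pose out of reach is approached as far as the arm can. A call with a gripper value outside its range is refused whole. The fingers move at their own pace and stop on an object; the grip force is fixed at half the most. Time passes only in rows, so rows that repeat a pose let the fingers close. It gives the time, the measured TCP pose, the force, the opening and the grip force at its end, in the units of the state.
- status.get_obs(): the state, without advancing time (a new reading comes with each control period).
- optics.get_image(name): name is "scene" or "top"; returns a dict with "frame" (400x640x3 uint8, red, green, blue), "fx", "fy", "cx", "cy" (pixels), "rvec" (rotation vector, rad) and "tvec" (3), from world to camera coordinates, as OpenCV has them. Camera axes: x right, y down, z forward; pixel columns grow to the right and rows downward; lengths in mm; the calibration is good to about 2 mm. A picture is of the moment at which its call begins. There is no depth.
- ctrl.close_job(): hands the job in; it is judged then, once.
The state is a dict: "t": time; "qpos": joint angles; "qvel": joint speeds; "joint_torque": joint torques, N m; "ee_pos": TCP position; "orientation": TCP orientation; "ft_force": force on the tool from outside, world axes, zero at the start; "moment": the same for the moment, N m; "width": finger opening in mm; "grasp_force": force on a finger pad.
Only numpy, scipy, OpenCV 4.12 (cv2) and the standard library are available. Lean on these libraries where they do the work, as an engineer would, in place of code of your own. Each camera call takes 0.05 s, during which the arm holds its last target. There are 200 camera calls.

### The job

Clear the bench-mounted spray gun with a full squeeze of its trigger and let the trigger spring all the way back; then take the tall straight vase off the ware board and hold it in the air for glazing, upright and still, its middle level with the nozzle and about 14 cm straight in front of it. Finish while still holding the vase there, with nothing but the gripper carrying it, keep it upright all the way, and leave all the other things on the table where they stand.

Things in the scene. Friction and masses are not known exactly. Their poses are not given: they have to be found in the camera images.
- gun: metal spray gun lying on its side at the top of a fixed bench stand (steel base plate 130 x 150 mm, 12 mm thick, with one post 26 mm in diameter under the barrel). Origin: on the table, under the middle of the barrel; z is up. The barrel, 31 mm in diameter, lies along y at height 150 mm and the nozzle points to the gun's -y. The grip and the trigger stick out level from the barrel to the gun's -x, both centred at height 150 mm, with free space above and below them
- nozzle (a point): the brass nozzle's tip, 95 mm from the barrel's middle along the gun's -y, 150 mm above the table
- spray_spot (a point): a point in the air 140 mm straight in front of the nozzle (along the gun's -y) at the nozzle's height, 150 mm above the table: where the vase's middle is to be held
- grip_mid (a point): middle of the gun's fixed aluminium grip, a bar 22 mm thick along the gun's y, 26 mm high, reaching from the barrel to 125 mm out along the gun's -x; this point is 60 mm out (gun frame x -60, y +30, z 150 mm). Axes as the gun's
- trigger_face (a point): point on the trigger's outer face (the face away from the grip), in the middle of its height, where it is pressed; about 55 mm from the trigger's pivot. It moves with the trigger. With the trigger at rest it lies at gun frame x -60, y -17, z 150 mm, so grip and trigger together measure 58 mm across (along the gun's y) here; fully squeezed 42 mm
- trigger (a joint): steel trigger, a bar 80 mm long, 9 mm thick and 20 mm high, hinged on an upright pivot at the barrel (gun frame x -5, y -8 mm). 0 rad at rest, 0.30 rad at its stop, squeezed towards the grip (its free end goes to the gun's +y). A spring returns it: about 3 N at the face to start it, 8 N at the stop
- vase: the tall straight bisque-clay vase with coils and spirals: an open upright cylinder 54 mm in diameter (coils stand out up to 2 mm more), 100 mm tall, wall 5 mm, about 0.2 to 0.3 kg. The only pot on the board that is a straight cylinder and the tallest. Origin: centre of its underside; z along its axis
- vase_centre (a point): centre of the vase, on its axis, half-way up (50 mm above its underside, 50 mm below its rim); grip it in its upper half
- ware_board: fixed plywood board 340 x 130 mm, 18 mm thick, on the table, with three pots standing on it in a row along its long axis, about 100 mm apart, in any order. Origin: centre of its underside; x along its length
- squat_pot: rounded squat bisque pot on the board, 72 mm in diameter, 58 mm tall; leave it. Origin: centre of its underside
- cup: bisque cup widening upwards on the board, 68 mm across the rim, 66 mm tall; leave it. Origin: centre of its underside
- glaze_jar: small closed glaze jar on the table, 60 mm in diameter, 55 mm tall; leave it. Origin: centre of its underside
- tin_lid: flat tin lid on the table, 64 mm in diameter, 12 mm thick; leave it. Origin: centre of its underside
- brush: brush lying on the table, 170 mm long; leave it. Origin: under its middle
- dish: small bisque bowl on the table, 72 mm in diameter, 25 mm tall; leave it. Origin: centre of its underside

How it is judged (in metres and radians):
On the way, in this order (a step that is already met when the one before it is completed fails the run):
1. the trigger is squeezed (past 0.24 of 0.30 rad) while the vase still stands in its place (value of joint trigger above 0.24 rad and distance of vase from where it was at the start of the episode below 0.03 m), for 0.2 s.
2. the trigger has sprung back (below 0.05 rad) (value of joint trigger below 0.05 rad), for 0.2 s.
3. the vase is lifted upright, clear of the board by 30 mm or more (height (world z) of vase above 0.048 m and angle between vase's own z axis and vertical below 0.14 rad and contact force between vase and ware_board below 0.3 N and contact force between vase and the fingers above 2 N), for 0.3 s.
At the end, for the whole second after the job is handed in: The gripper holds the vase in the air, its centre within 40 mm horizontally and 35 mm in height of the point 140 mm in front of the nozzle, upright within 8 degrees and still (under 20 mm/s and 0.15 rad/s), touching nothing but the gripper; the trigger is back at rest (below 0.05 rad) (horizontal distance between vase_centre and spray_spot below 0.04 m and z of vase_centre in the frame of spray_spot between -0.035 and 0.035 m and angle between vase's own z axis and vertical below 0.14 rad and linear speed of vase below 0.02 m/s and angular speed of vase below 0.15 rad/s and contact force between vase and the fingers above 2 N and value of joint trigger below 0.05 rad and contact force between vase and ware_board below 0.3 N and contact force between vase and gun below 0.3 N and contact force between vase and squat_pot below 0.3 N and contact force between vase and cup below 0.3 N and contact force between vase and glaze_jar below 0.3 N and contact force between vase and tin_lid below 0.3 N and contact force between vase and brush below 0.3 N and contact force between vase and dish below 0.3 N); the arm keeps its last pose, push and grip.
It fails at once if another pot on the board is pushed more than 30 mm from its place (distance of any of squat_pot, cup from where it was at the start of the episode above 0.03 m).
It fails at once if the glaze jar, tin lid, brush or dish is pushed more than 30 mm from its place (distance of any of glaze_jar, tin_lid, brush, dish from where it was at the start of the episode above 0.03 m).
It fails at once if the vase is tipped by more than 25 degrees (angle between vase's own z axis and vertical above 0.44 rad).
It also fails if it takes over 54 s, if anything falls off the work surface, if the arm or the gripper's body presses on something with over 40 N, if the wrist force passes 120 N, or if a joint passes its speed limit or range.

## Working session

There is one attempt and no reset: what is moved stays moved. The work goes in short steps, Python scripts to look and compute and a shell command to move; the robot and the scene stay as the last step left them, time stands still between calls to the robot, and variables do not carry over. Pictures are saved under pics/ and viewed, at most 10 in all, crops included, and the job is handed in when it is done.

```bash
mkdir -p pics
python3 - <<'E'
from workcell import status, optics, ctrl
import cv2,pickle
o=status.get_obs();print(o)
d={}
for n in("scene","top"):
    d[n]=optics.get_image(n);cv2.imwrite(f"pics/{n}0.png",cv2.cvtColor(d[n]["frame"],cv2.COLOR_RGB2BGR))
    print({k:v for k,v in d[n].items() if k!="frame"})
pickle.dump(d,open("d.pkl","wb"))
E
```

```text
{'t': 0.0, 'qpos': array([ 1.11498281e+00,  4.23816168e-01,  1.63067411e+00, -1.23813688e-05,
        1.08859978e+00, -1.90136807e-02]), 'qvel': array([-7.56984301e-04, -2.68009219e-04,  7.59242434e-05,  1.83276403e-03,
       -1.05718632e-03, -7.30851001e-04]), 'joint_torque': array([-1.81502659e-03, -5.44610882e+01, -2.73663443e+01,  6.43009879e-02,
        2.27486895e-02, -1.24649364e-04]), 'ee_pos': array([264.15989609, 565.85834026, 240.92332411]), 'orientation': array([-6.80599063e-01, -3.06663307e+00,  2.28994268e-03]), 'ft_force': array([-0.90138163, -0.19200626, -0.66573948]), 'moment': array([ 0.00350548,  0.01059366, -0.02768178]), 'grasp_force': 0.0, 'width': 87.8975522676168}
{'fx': 371.7578691305569, 'fy': 371.7578691305569, 'cx': 317.88451890415365, 'cy': 196.84492358364767, 'rvec': array([ 1.85233559,  1.56048487, -0.68597043]), 'tvec': array([ -94.39714024, -311.13340059, 1340.44179358])}
{'fx': 427.7608513177688, 'fy': 427.7608513177688, 'cx': 314.3457029231869, 'cy': 203.15322491268904, 'rvec': array([ 2.139703  , -2.08317422,  0.22260084]), 'tvec': array([   4.2505387 ,  618.14458766, 1131.2406707 ])}
```

View pics/top0.png

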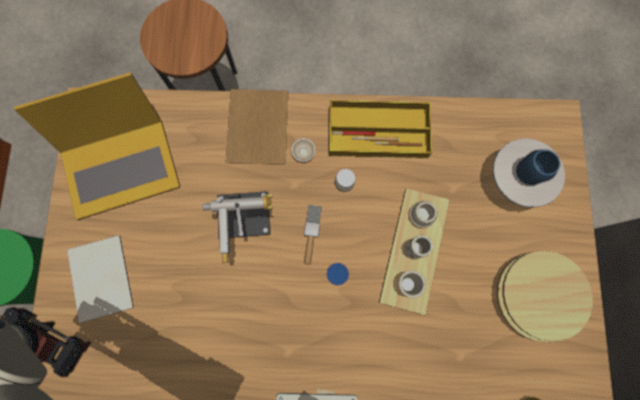

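View pics/scene0.png

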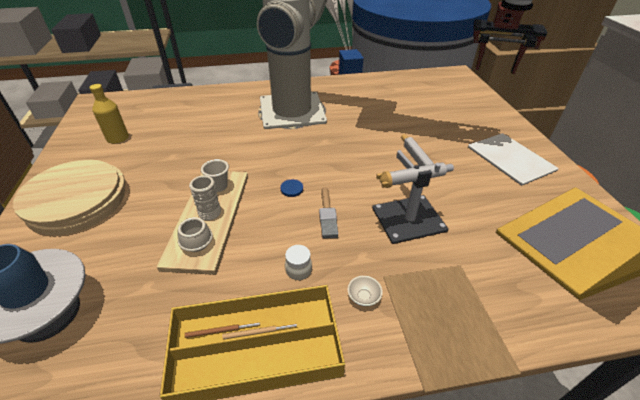

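The top view shows the gun at about (240,225), with the nozzle at (270,201) pointing right and the grip and trigger at (225,240) and (240,225). The pots are at (424,214), (421,247) and (411,285), and the middle one looks like the vase. I'll enlarge those areas.

Run:
```python
import cv2,numpy as np
a=cv2.imread("pics/top0.png");b=cv2.imread("pics/scene0.png")
f=lambda i,x,y:cv2.resize(i[y:y+100,x:x+130],None,fx=6,fy=6,interpolation=cv2.INTER_CUBIC)[:600,:780]
cv2.imwrite("pics/c1.png",f(a,180,175)); 
g=lambda i,x,y,w,h:cv2.resize(i[y:y+h,x:x+w],(400,600),interpolation=cv2.INTER_CUBIC)
cv2.imwrite("pics/c2.png",np.hstack([g(a,370,185,90,135),g(b,160,150,90,135)]))
```

```text
(no output)
```

View pics/c1.png

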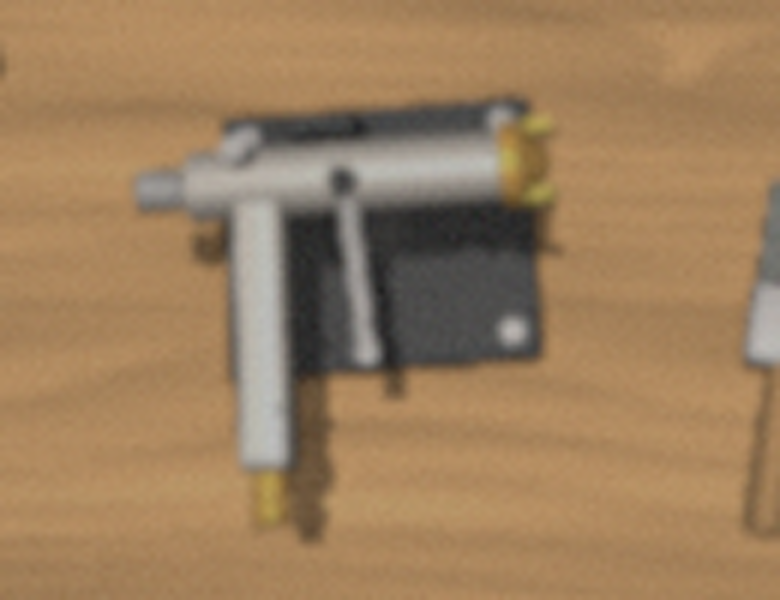

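View pics/c2.png

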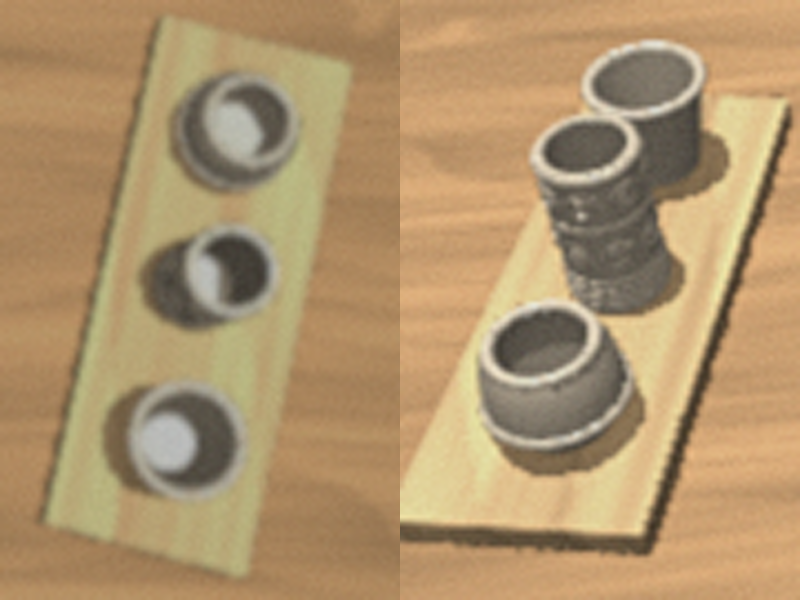

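Vase is the middle pot: its rim centre is at (422,246) in the top view and (202,184) in the scene view. The gun's grip top face ends at (224.5,252.5), and the trigger tip is near (241,234).

```bash
cat > h.py <<'E'
import cv2,numpy as np,pickle
d=pickle.load(open("d.pkl","rb"))
def ray(n,u,v):
    c=d[n];R=cv2.Rodrigues(c["rvec"])[0];r=R.T@np.array([(u-c["cx"])/c["fx"],(v-c["cy"])/c["fy"],1]);return -R.T@c["tvec"],r
def pl(n,u,v,z):
    o,r=ray(n,u,v);return (o+r*(z-o[2])/r[2])[:2]
def tri(a,b):
    o1,r1=ray("top",*a);o2,r2=ray("scene",*b)
    s=np.linalg.lstsq(np.c_[r1,-r2],o2-o1,rcond=None)[0];p,q=o1+s[0]*r1,o2+s[1]*r2
    return (p+q)/2,np.linalg.norm(p-q)
E
python3 - <<'E'
from h import *
from workcell import status
np.set_printoptions(precision=2,suppress=True)
c1=lambda x,y,z:pl("top",(x+.5)/6-.5+180,(y+.5)/6-.5+175,z)
print("plate",[c1(x,y,12) for x,y in((225,122),(525,98),(541,355),(235,375))])
print("grip",c1(261,212,163),c1(266,465,163),"w",c1(243,463,163),c1(290,463,163))
print("barrel",c1(187,187,150),c1(503,165,150),"noz",c1(549,161,150),"pivot",c1(342,180,165))
print("trig",c1(352,205,160),c1(369,355,160))
print("vase",pl("top",421.6,245.6,118),pl("scene",201.8,183.8,118),tri((421.6,245.6),(201.8,183.8)))
e=lambda x,y,z:pl("top",(x+.5)/4.444-.5+370,(y+.5)/4.444-.5+185,z)
print("rim",e(186,271,118),e(277,271,118),e(231,226,118),e(231,317,118))
print("board",[e(x,y,18) for x,y in((163,17),(350,65),(247,577),(47,522))])
print("pots",e(237,125,76),e(188,440,84))
print("tool",cv2.Rodrigues(status.get_obs()["orientation"])[0])
E
```

```text
plate [array([645.95, 306.6 ]), array([662.  , 160.72]), array([535.56, 146.8 ]), array([521.99, 292.68])]
grip [573.03 252.87] [465.89 243.21] w [466.47 252.84] [466.99 233.28]
barrel [585.59 288.35] [598.99 152.72] noz [601.29 132.94] pivot [587.43 218.98]
trig [577.68 214.96] [513.52 203.73]
vase [ 500.66 -262.83] [ 505.82 -263.81] (array([ 501.14, -264.35,  114.08]), np.float64(1.034350303266924))
rim [ 499.96 -236.3 ] [ 501.4  -289.91] [ 527.36 -263.5 ] [ 473.67 -262.12]
board [array([ 679.16, -247.43]), array([ 650.04, -369.65]), array([ 322.31, -293.06]), array([ 352.33, -169.07])]
pots [ 596.55 -279.45] [ 403.09 -243.16]
tool [[-0.91  0.42 -0.  ]
 [ 0.42  0.91 -0.  ]
 [ 0.   -0.   -1.  ]]
```

```bash
cat >> h.py <<'E'
def go(x,y,z,yawy):
    "shift/turn in tool axes to put TCP at x,y,z, tool down, tool y axis at world angle yawy deg (mod 180, near)"
    from workcell import status
    o=status.get_obs();R=cv2.Rodrigues(o["orientation"])[0];a=np.radians(yawy)
    Y=np.array([np.cos(a),np.sin(a),0])
    if Y@R[:,1]<0:Y=-Y
    Z=np.array([0,0,-1.]);T=np.c_[np.cross(Y,Z),Y,Z]
    print("shift",np.round(R.T@(np.array([x,y,z])-o["ee_pos"]),1),"turn",np.round(cv2.Rodrigues(R.T@T)[0].ravel(),3),"q",np.round(o["qpos"],2),"w",o["width"],"F",np.round(o["ft_force"],1),"g",o["grasp_force"],"t",o["t"])
E
python3 -c "
from h import *
go(530.4,239.9,240,95.8);go(530.4,239.9,150,95.8)"
```

```text
shift [-379.1 -182.7    1.2] turn [-0.001 -0.    -0.538] q [ 1.11  0.42  1.63 -0.    1.09 -0.02] w 88.11297435816353 F [-0.2 -0.4  0.7] g 0.0 t 0.1
shift [-379.1 -182.6   91.2] turn [-0.001 -0.    -0.538] q [ 1.11  0.42  1.63 -0.    1.09 -0.02] w 88.11297435816353 F [-0.2 -0.4  0.7] g 0.0 t 0.1
```

```bash
python3 -m inch '[[[-25,-12,0,0,0,-0.03,100],[-65,-31,0,0,0,-0.09,100],[-105,-50,0,0,0,-0.15,100],[-145,-70,0,0,0,-0.21,100],[-185,-89,0,0,0,-0.27,100],[-225,-108,0,0,0,-0.33,100],[-265,-128,0,0,0,-0.39,100],[-305,-147,0,0,0,-0.45,100],[-345,-166,0,0,0,-0.51,100],[-370,-178,0,0,0,-0.538,100],[-379,-182.7,0,0,0,-0.538,100],[-379,-182.7,0,0,0,-0.538,100],[-379,-182.7,0,0,0,-0.538,100],[-379,-182.7,0,0,0,-0.538,100],[-379,-182.7,0,0,0,-0.538,100]]]'
python3 - <<'E'
from h import *
go(530.4,239.9,150,95.8)
from workcell import optics
i=optics.get_image("scene");f=cv2.cvtColor(i["frame"],cv2.COLOR_RGB2BGR)
cv2.imwrite("pics/s1.png",cv2.resize(f[80:260,330:530],None,fx=3,fy=3))
E
```

```text
t: 1.6
ee_pos: [529.8, 241.5, 241.7]
orientation: [0.161, -3.137, -0.0]
ft_force: [0.0, 0.6, -0.2]
width: 88.0
grasp_force: 0.0
shift [-0.5 -1.7 91.7] turn [ 0.    -0.     0.001] q [ 0.41  0.36  1.73  0.    1.05 -1.27] w 87.99288225797538 F [ 0.   0.6 -0.2] g 0.0 t 1.6
```

View pics/s1.png

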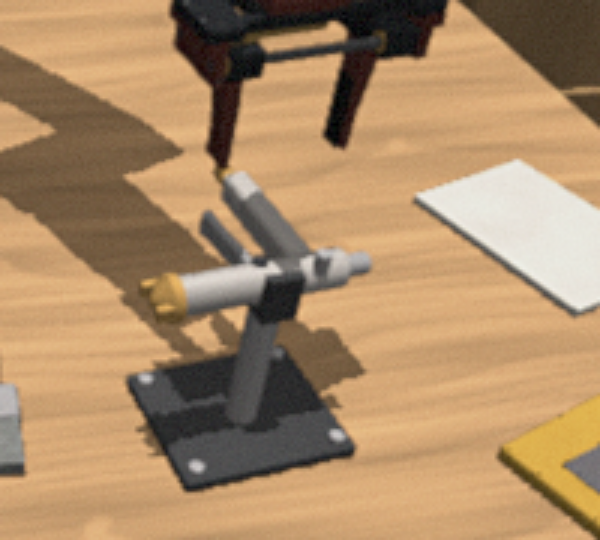

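The gripper is over the grip and trigger. The finger pair straddles both, so I'll descend slightly biased to the trigger side.

```bash
python3 -m inch '[[[0,-4.5,15,0,0,0,100],[0,-4.5,35,0,0,0,100],[0,-4.5,55,0,0,0,100],[0,-4.5,72,0,0,0,100],[0,-4.5,84,0,0,0,100],[0,-4.5,91,0,0,0,100],[0,-4.5,92,0,0,0,100],[0,-4.5,92,0,0,0,100]]]'
python3 - <<'E'
from h import *
go(530.4,239.9,150,95.8)
from workcell import optics
f=np.hstack([cv2.resize(cv2.cvtColor(optics.get_image(n)["frame"],cv2.COLOR_RGB2BGR)[y:y+150,x:x+100],None,fx=4,fy=4) for n,x,y in(("scene",370,80),("top",180,175))])
cv2.imwrite("pics/s2.png",f)
E
```

```text
t: 2.45
ee_pos: [531.1, 236.2, 150.0]
orientation: [-0.159, 3.137, 0.0]
ft_force: [-0.0, 0.7, -0.2]
width: 88.2
grasp_force: 0.0
shift [0.4 3.7 0. ] turn [0. 0. 0.] q [ 0.4   0.48  1.79  0.    0.87 -1.27] w 88.15586844544582 F [-0.   0.7 -0.2] g 0.0 t 2.45
```

View pics/s2.png

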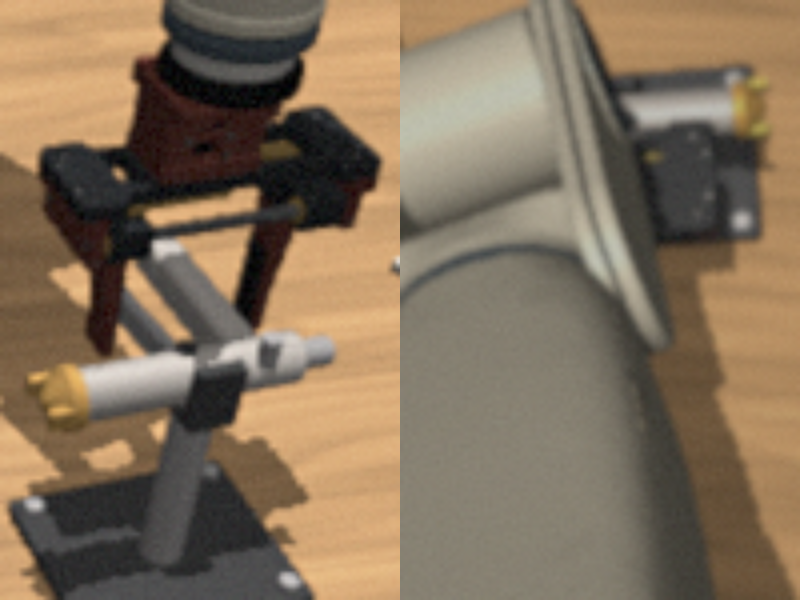

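The fingers straddle the grip and trigger without touching either. Next I'll centre on the squeezed position and close.

```bash
python3 -m inch '[[[0,2.5,0,0,0,0,85],[0,4.5,0,0,0,0,70],[0,4.5,0,0,0,0,62],[0,4.5,0,0,0,0,56],[0,4.5,0,0,0,0,52],[0,4.5,0,0,0,0,50],[0,4.5,0,0,0,0,49],[0,4.5,0,0,0,0,48],[0,4.5,0,0,0,0,47],[0,4.5,0,0,0,0,46],[0,4.5,0,0,0,0,45],[0,4.5,0,0,0,0,45],[0,4.5,0,0,0,0,45],[0,4.5,0,0,0,0,45]]]'; python3 -c "
from h import *
go(530.4,239.9,150,95.8)"
```

```text
t: 3.95
ee_pos: [530.6, 239.0, 149.9]
orientation: [0.159, -3.137, 0.003]
ft_force: [-0.4, -9.4, 3.4]
width: 42.4
grasp_force: 29.4
shift [ 0.1  0.9 -0.1] turn [-0.002 -0.    -0.   ] q [ 0.4   0.48  1.79 -0.    0.87 -1.27] w 42.351532403214975 F [-0.4 -9.4  3.4] g 29.375272002071142 t 3.95
```

It's fully squeezed: width is 42.4 mm and the pad force 29 N. I'll hold briefly, then release and rise.

```bash
python3 -m inch '[[[0,0,0,0,0,0,45],[0,0,0,0,0,0,45],[0,0,0,0,0,0,45],[0,0,0,0,0,0,55],[0,-1,0,0,0,0,65],[0,-2,0,0,0,0,80],[0,-4,0,0,0,0,100],[0,-4,0,0,0,0,100],[0,-4,0,0,0,0,100],[0,-4,0,0,0,0,100],[0,-4,0,0,0,0,100],[0,-4,0,0,0,0,100],[0,-4,-15,0,0,0,100],[0,-4,-40,0,0,0,100],[0,-4,-65,0,0,0,100],[0,-4,-85,0,0,0,100],[0,-4,-95,0,0,0,100],[0,-4,-95,0,0,0,100],[0,-4,-95,0,0,0,100]]]'
python3 - <<'E'
from h import *
# board long axis angle
P=np.array([[679.16,-247.43],[650.04,-369.65],[322.31,-293.06],[352.33,-169.07]])
u=(P[0]+P[1]-P[2]-P[3])/2;a=np.degrees(np.arctan2(u[1],u[0]));print(a,P.mean(0))
go(501,-263.5,245,a+90);go(501,-263.5,96,a+90)
from workcell import optics
f=cv2.cvtColor(optics.get_image("scene")["frame"],cv2.COLOR_RGB2BGR)
cv2.imwrite("pics/s3.png",cv2.resize(f[80:260,330:530],None,fx=3,fy=3))
E
```

```text
t: 5.85
ee_pos: [530.6, 236.4, 244.4]
orientation: [0.159, -3.137, 0.0]
ft_force: [-0.3, 0.2, -0.6]
width: 87.7
grasp_force: 0.0
-13.318118490410797 [ 500.96   -269.8025]
shift [  79.9 -494.3   -0.5] turn [-0.    -0.     0.334] q [ 0.4   0.36  1.73  0.    1.06 -1.27] w 87.69696738472712 F [-0.3  0.2 -0.6] g 0.0 t 5.85
shift [  79.9 -494.3  148.5] turn [-0.    -0.     0.334] q [ 0.4   0.36  1.73  0.    1.06 -1.27] w 87.69696738472712 F [-0.3  0.2 -0.6] g 0.0 t 5.85
```

View pics/s3.png

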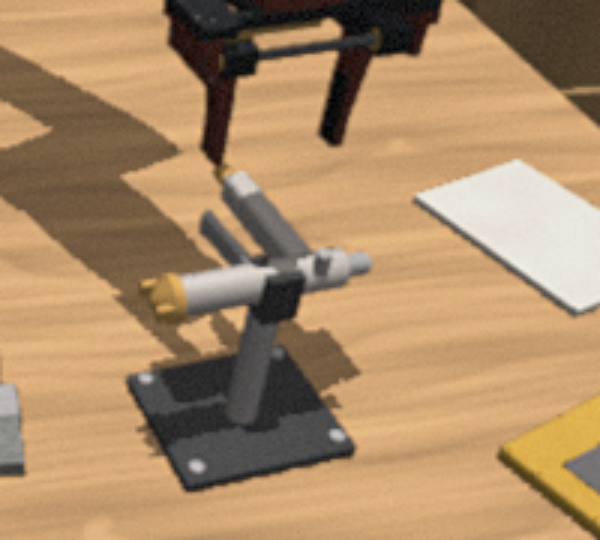

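Trigger is back at rest, at the same position as before in the image. Now to the vase.

```bash
python3 -m inch '[[[4,-25,0,0,0,0.02,100],[11,-68,0,0,0,0.05,100],[18,-111,0,0,0,0.08,100],[25,-154,0,0,0,0.11,100],[32,-197,0,0,0,0.14,100],[39,-240,0,0,0,0.17,100],[46,-283,0,0,0,0.2,100],[53,-326,0,0,0,0.23,100],[60,-369,0,0,0,0.26,100],[67,-412,0,0,0,0.29,100],[73,-450,0,0,0,0.31,100],[78,-480,0,0,0,0.33,100],[80,-494,0,0,0,0.334,100],[80,-494.3,0,0,0,0.334,100],[80,-494.3,0,0,0,0.334,100],[80,-494.3,0,0,0,0.334,100]]]'; python3 -c "
from h import *
go(501,-263.5,96,76.7)"
```

```text
t: 7.5
ee_pos: [501.2, -261.9, 244.3]
orientation: [-0.362, -3.12, -0.001]
ft_force: [1.3, -0.0, -0.7]
width: 87.6
grasp_force: 0.0
shift [ -0.3  -1.7 148.3] turn [ 0.001 -0.001  0.001] q [-0.5   0.33  1.76  0.    1.05 -1.84] w 87.56968674061909 F [ 1.3 -0.  -0.7] g 0.0 t 7.5
```

```bash
python3 -m inch '[[[0,-1.5,15,0,0,0,100],[0,-1.5,40,0,0,0,100],[0,-1.5,65,0,0,0,100],[0,-1.5,90,0,0,0,100],[0,-1.5,112,0,0,0,100],[0,-1.5,130,0,0,0,100],[0,-1.5,142,0,0,0,100],[0,-1.5,148,0,0,0,100],[0,-1.5,148,0,0,0,100],[0,-1.5,148,0,0,0,100]]]'
python3 - <<'E'
from h import *
go(501,-263.5,96,76.7)
from workcell import optics
f=cv2.cvtColor(optics.get_image("scene")["frame"],cv2.COLOR_RGB2BGR)
cv2.imwrite("pics/s4.png",cv2.resize(f[100:280,120:300],None,fx=3,fy=3))
E
```

```text
t: 8.5
ee_pos: [501.4, -264.8, 97.3]
orientation: [0.364, 3.119, -0.001]
ft_force: [0.0, 0.1, -0.5]
width: 87.7
grasp_force: 0.0
shift [0.7 1.2 1.3] turn [-0.     0.001 -0.   ] q [-0.51  0.54  1.84  0.    0.75 -1.85] w 87.7385503042275 F [ 0.   0.1 -0.5] g 0.0 t 8.5
```

View pics/s4.png

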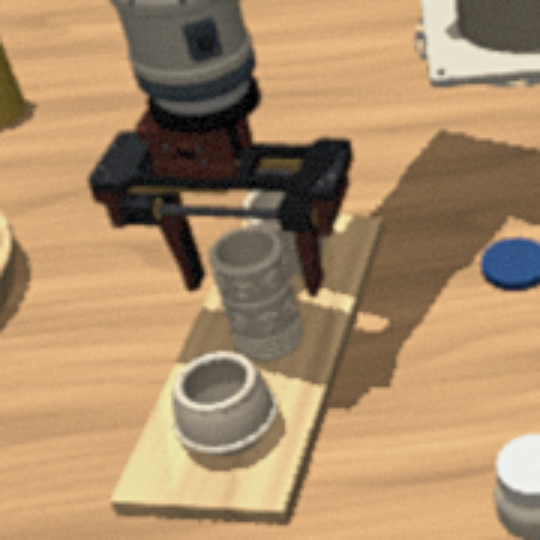

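The vase stands between the open fingers, clear of both neighbours. Closing now.

```bash
python3 -m inch '[[[0,1,0,0,0,0,85],[0,1,0,0,0,0,78],[0,1,0,0,0,0,74],[0,1,0,0,0,0,71],[0,1,0,0,0,0,68],[0,1,0,0,0,0,65],[0,1,0,0,0,0,60],[0,1,0,0,0,0,50],[0,1,0,0,0,0,40],[0,1,0,0,0,0,40],[0,1,0,0,0,0,40],[0,1,0,0,0,0,40]]]'
```

```text
t: 9.75
ee_pos: [501.3, -264.0, 96.8]
orientation: [0.365, 3.12, -0.0]
ft_force: [-0.6, -2.1, 0.8]
width: 52.7
grasp_force: 29.9
```

```bash
python3 -m inch '[[[0,0,-3,0,0,0,40],[0,0,-8,0,0,0,40],[0,0,-16,0,0,0,40],[0,0,-26,0,0,0,40],[0,0,-38,0,0,0,40],[0,0,-50,0,0,0,40],[0,0,-62,0,0,0,40],[0,0,-72,0,0,0,40],[0,0,-80,0,0,0,40],[0,0,-84,0,0,0,40],[0,0,-86,0,0,0,40],[0,0,-86,0,0,0,40],[0,0,-86,0,0,0,40],[0,0,-86,0,0,0,40]]]'
python3 - <<'E'
from h import *
go(615.7,-6.8,180,76.7)
from workcell import optics
f=cv2.cvtColor(optics.get_image("scene")["frame"],cv2.COLOR_RGB2BGR)
cv2.imwrite("pics/s5.png",cv2.resize(f[60:260,120:320],None,fx=3,fy=3))
E
```

```text
t: 11.15
ee_pos: [500.9, -263.7, 182.2]
orientation: [-0.365, -3.119, -0.001]
ft_force: [-0.2, 0.4, -2.4]
width: 52.5
grasp_force: 29.9
shift [-52.5 276.5   2.2] turn [ 0.    -0.001 -0.001] q [-0.51  0.41  1.81  0.    0.92 -1.84] w 52.46620567642128 F [-0.2  0.4 -2.4] g 29.928301186300814 t 11.15
```

View pics/s5.png

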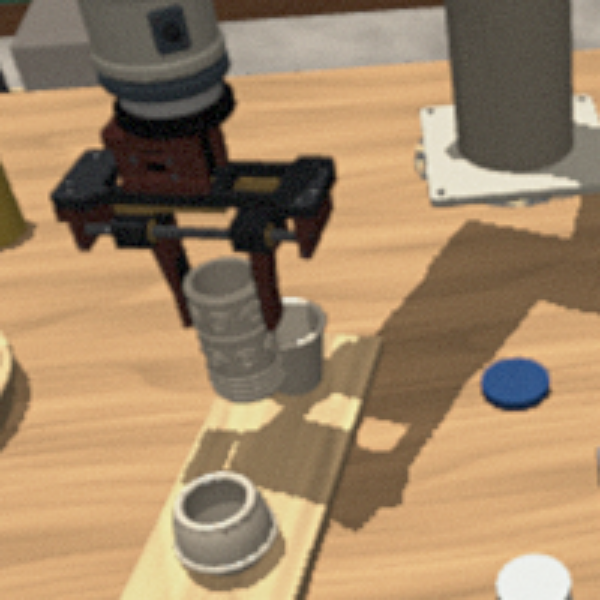

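The vase hangs upright, well clear of the board. Carrying it to the spray spot.

```bash
python3 -m inch '[[[-1,5,0,0,0,0,40],[-3,15,0,0,0,0,40],[-6,32,0,0,0,0,40],[-10,54,1,0,0,0,40],[-15,80,1,0,0,0,40],[-20,108,1,0,0,0,40],[-26,136,2,0,0,0,40],[-31,164,2,0,0,0,40],[-36,192,2,0,0,0,40],[-41,217,3,0,0,0,40],[-46,240,3,0,0,0,40],[-49,257,3,0,0,0,40],[-51,268,3,0,0,0,40],[-52,274,3,0,0,0,40],[-52.5,276.5,3,0,0,0,40],[-52.5,276.5,3,0,0,0,40],[-52.5,276.5,3,0,0,0,40],[-52.5,276.5,3,0,0,0,40],[-52.5,276.5,3,0,0,0,40],[-52.5,276.5,3,0,0,0,40]]]'
python3 - <<'E'
from h import *
go(615.7,-6.8,179,76.7)
from workcell import optics,status
f=cv2.cvtColor(optics.get_image("scene")["frame"],cv2.COLOR_RGB2BGR)
cv2.imwrite("pics/s6.png",cv2.resize(f[40:290,240:490],None,fx=2.4,fy=2.4))
print(np.abs(status.get_obs()["qvel"]).max())
E
```

```text
t: 13.2
ee_pos: [615.9, -7.3, 179.7]
orientation: [0.366, 3.12, -0.0]
ft_force: [0.1, 0.0, -2.6]
width: 52.4
grasp_force: 29.9
shift [0.3 0.4 0.7] turn [-0.     0.    -0.001] q [-0.03  0.48  1.69 -0.    0.96 -1.37] w 52.38567420151294 F [ 0.1  0.  -2.6] g 29.928600462153554 t 13.2
0.0031365380474936114
```

View pics/s6.png

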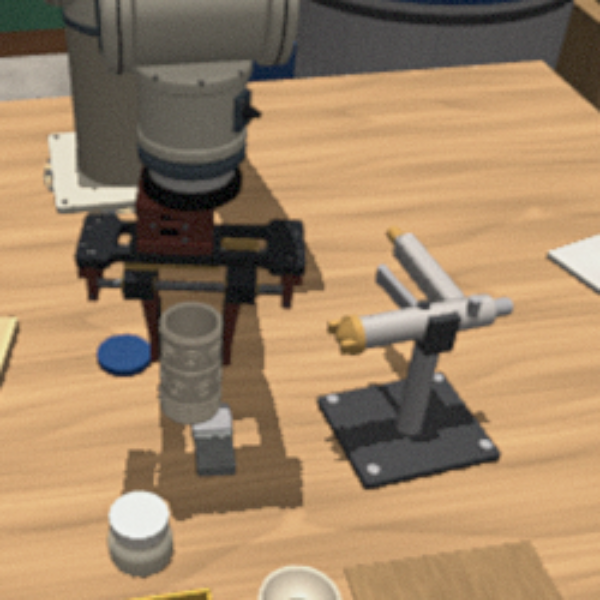

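The vase is held upright and still in front of the nozzle, touching only the gripper. The trigger is at rest, so I'm handing in.

```bash
python3 -c "
from workcell import ctrl
print(ctrl.close_job())"
```

```text
the job is handed in; nothing more can be done
None
```

I handed the job in at about 13 s with all steps done: the trigger was fully squeezed and sprang back, and the gripper alone holds the vase upright and still, by my measurements within a few mm of the spray spot; the judge gave no verdict.

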